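# Hold the gearbox cover over its screw holes

## Robot

A 7-joint arm with a two-finger parallel gripper is mounted at the origin on the work surface. World frame = base frame: x ahead of the robot, y to its left, z up, the work surface at z = 0. Lengths are in m, angles in rad, forces in N, time in s.
With the tool pointing down it reaches from about 0.425 to 1.025 m from the base axis. Payload 9.4 kg.
Tool frame: the origin (TCP) lies on the centre line of the jaws, within the pads' length; the fingertips stand 25 mm ahead of it and the grasp point (between the pads) lies 6 mm ahead of it (env.tip_reach is the z of the fingertips in the tool frame, in m); z points along the fingers, x is the direction in which the jaws open and shut, and the axes are right-handed (so a half turn about z gives the same grasp; the last joint's range is limited). The gripper opens to 93 mm and grips with 3 to 60 N. Pads are 15 mm wide; open, the fingers measure 128 mm over their backs; the gripper's body (75 mm by 188 mm) begins 65 mm behind the grasp point.
Start: joints at [1.034, 0.599, -0.003, 1.599, 0.002, 0.943, -0.08], TCP at [0.322, -0.65, 0.244] pointing down, gripper open.
Joint ranges: [-2.57, 2.57], [-0.35, 1.97], [-1.29, 1.29], [0.11, 2.56], [-1.05, 4.19], [0.11, 1.86], [-2.63, 2.63]. Speed limits (rad/s): [2.22, 2.22, 3.01, 3.01, 3.14, 3.14, 3.14].

## Interface

Orientations are given as [roll, pitch, yaw] about the fixed x, y, z axes, in that order (R = Rz(yaw) Ry(pitch) Rx(roll)).
In Python, from cell import env gives the robot as it stands.
- The arm moves only by the tool apply_moves, never from a script. Its argument "series" is a list that holds one entry, the list of rows, each a list of 7 numbers: the turn, a rotation vector about the tool's x, y, z scaled (see below), then the shift along the tool's x, y, z scaled (see below), then the finger opening in mm, from 0 to 93. In form: [[[rx, ry, rz, x, y, z, hand], ...]]. A call has 1 to 5 rows; each row is the pose to reach, as a shift and turn from the pose commanded when the call began, along the tool's axes at that moment, turning the shorter way round; what a row does not reach only later rows make up. The controller multiplies each number of a shift by 10 cm and each number of a turn by 2 pi rad. A row lasts 1/8 s, in which the tool goes at most 62.5 mm and 10.7 degrees, less where a joint would pass 70% of its speed; a pose out of reach is approached as far as the arm can. A call with a number of a shift or a turn outside -1 to 1 is refused whole. A call with a gripper value outside its range is refused whole. The fingers move at their own pace and stop on an object; the grip force is fixed at half the most. Time passes only in rows, so rows that repeat a pose let the fingers close. It gives the time, the measured TCP pose, the force and the opening at its end, in the units of the state.
- env.observe(): the state, without advancing time (a new reading comes with each control period).
- env.capture(name): name is "scene" or "top" or "wrist"; returns the picture (384x512x3 uint8, red, green, blue); there is no depth.
- env.get_calibration(name): a dict with "mtx" (3x3 intrinsics, pixels), "origin" and "rotation" of the camera in the world. Camera axes: x right, y down, z forward; pixel columns grow to the right and rows downward; lengths in m; the calibration is good to about 2 mm. A picture is of the moment at which its call begins: read the wrist's pose just before it. get_calibration takes no time and is no camera call; for the wrist camera it gives the pose at the moment of the call.
- env.finish_job(): hands the job in, once; it reports no verdict.
The state is a dict: "time": time; "qpos": joint angles; "qvel": joint speeds; "tau": joint torques, N m; "tool_pos": TCP position; "tool_rot": TCP orientation; "wrist_force": force on the tool from outside, world axes, zero at the start; "ft_torque": the same for the moment, N m; "width": opening from 0.0 (shut) to 1.0 (fully open).
Only numpy, scipy, OpenCV 4.12 (cv2) and the standard library are available. Lean on these libraries where they do the work, as an engineer would, in place of code of your own. Each camera call takes 0.05 s, during which the arm holds its last target.

## Task

Pull the aluminium gearbox cover up out of the spring catches of its parking stand, carry it to the open gearbox and hold it hovering level about 10 mm above the casing, with its three holes over the three threaded holes (two-hole end over two-hole end, each threaded hole wholly in view through its cover hole), ready for someone to start the screws. Do not let the cover touch the gearbox, leave the other things on the bench where they are, and finish while still holding the cover there: do not set it down or let go.

Things in the scene. Friction and masses are not known exactly. Their poses are not given: they have to be found in the camera images.
- cover: flat bare-aluminium cover plate, 140 (its x) x 100 (its y) x 6 mm, about 0.32 kg, with a lifting rib standing on its middle: 70 mm long along x, 16 mm wide in y, rising 36 mm above the plate's top face, to be gripped across y. Origin at the centre of the plate's underside, z up. Three 13 mm through-holes: two at its -x end, one in the middle of its +x end
- cover_grip (a point): point on the cover's lifting rib, 30 mm above the plate's underside (24 mm above its top face), in the middle of the rib; axes as the cover
- cover_hole0 (a point): cover's hole at its -x, +y corner, at the underside: (-55, 36, 0) mm in the cover
- cover_hole1 (a point): cover's hole at its -x, -y corner, at the underside: (-55, -36, 0) mm in the cover
- cover_hole2 (a point): cover's single hole at its +x end, at the underside: (55, 0, 0) mm in the cover
- stand: parking stand fixed to the bench: plywood block 240 (x) x 126 (y) x 30 mm, origin at the centre of its underside. The cover lies on its top face, axes along the stand's, held down by two sprung steel roller catches (up to 22 mm above the block) lapping nearly 3 mm over the cover's -x and +x ends. Pulled straight up the catches give in the first few mm at about 10 N plus its weight; it is clear of them after 20 mm
- gearbox: grey gearbox casing fixed to the bench, 150 (x) x 110 (y) mm, 70 mm high, open at the top, with a stub shaft from its -x side (35 mm long, 32 mm up) and foot flanges along both y sides. Origin at the centre of its underside. Its top face has three 6 mm threaded holes in the cover's pattern: two at -x, one at +x
- box_hole0 (a point): mouth of the threaded hole at the casing's -x, +y corner: (-55, 36, 70) mm in the gearbox; belongs under cover_hole0
- box_hole1 (a point): mouth of the threaded hole at the casing's -x, -y corner: (-55, -36, 70) mm; belongs under cover_hole1
- box_hole2 (a point): mouth of the single threaded hole at the casing's +x end: (55, 0, 70) mm; belongs under cover_hole2
- grease: bystander: grey jar with a black lid, 60 mm across, 85 mm high; origin at the centre of its underside
- screw_tray: bystander: small open steel tray with screws, 90 x 70 x 25 mm; origin at the centre of its underside
- spanner: bystander: steel spanner lying on the bench, along its own x
Mind the look-alikes: they are no part of the job. Of the things like the cover, leave any that is green or orange; of the rest the larger one is meant.

How it is judged:
On the way:
1. the cover is pulled out of the catches and held clear above the stand or beyond (height (world z) of cover above 0.055 m and contact force between cover and the fingers above 1 N and contact force between cover and stand below 0.1 N), for 0.2 s.
At the end, for the whole second after the job is handed in: Every cover hole within 3.5 mm sideways of its threaded hole and 4 to 20 mm above it; cover level within 0.08 rad, slower than 20 mm/s, gripped by the fingers, touching neither gearbox nor stand; bystanders within 30 mm of their starts (horizontal distance between cover_hole0 and box_hole0 below 0.0035 m and z of cover_hole0 in the frame of box_hole0 between 0.004 and 0.02 m and horizontal distance between cover_hole1 and box_hole1 below 0.0035 m and z of cover_hole1 in the frame of box_hole1 between 0.004 and 0.02 m and horizontal distance between cover_hole2 and box_hole2 below 0.0035 m and z of cover_hole2 in the frame of box_hole2 between 0.004 and 0.02 m and angle between cover's own z axis and vertical below 0.08 rad and linear speed of cover below 0.02 m/s and contact force between cover and the fingers above 1 N and contact force between cover and gearbox below 0.1 N and contact force between cover and stand below 0.1 N and distance of each of grease, screw_tray, spanner from where it was at the start of the episode below 0.03 m); the arm keeps its last pose, push and grip.
It fails at once if the cover touches the gearbox (contact force between cover and gearbox above 0.5 N).
It fails at once if a bystander is pushed more than 30 mm (distance of any of grease, screw_tray, spanner from where it was at the start of the episode above 0.03 m).
It also fails if it takes over 46 s, if anything falls off the work surface, if the arm or the gripper's body presses on something with over 40 N, if the wrist force passes 120 N, or if a joint passes its speed limit or range.

## Working session

There is one attempt and no reset: what is moved stays moved. The work goes in short steps, Python scripts to look and compute and a tool call to move; the robot and the scene stay as the last step left them, time stands still between calls to the robot, and variables do not carry over. Pictures are saved under pics/ and viewed, and the job is handed in when it is done.

Besides the shell and the picture viewer there is one more tool, called after "Call:" by a JSON object that holds its "fn" and its "kwargs", one argument or row to a line. apply_moves: Moves the arm, as the interface text tells. Shifts and turns lie within -1 to 1; 1 stands for 10 cm of shift or 2 pi rad of turn. Its arguments: {"type":"object","properties":{"series":{"type":"array"}},"required":["series"]}

```bash
ls; mkdir -p pics; python3 - <<'E'
from cell import env
import cv2
o=env.observe();print(o['time'],o['tool_pos'],o['tool_rot'],o['width'])
for n in("scene","top","wrist"):
    c=env.get_calibration(n);print(n,c)
    cv2.imwrite(f"pics/{n}0.png",env.capture(n)[:,:,::-1])
E
```

```text
pics
0.0 [ 0.32153541 -0.64930648  0.2427909 ] [ 3.14146141e+00  1.47725729e-03 -1.11092426e+00] 1.0007169349861194
scene {'mtx': array([[365.70809315,   0.        , 251.81695738],
       [  0.        , 365.70809315, 189.32102128],
       [  0.        ,   0.        ,   1.        ]]), 'origin': array([1.51679984, 0.2591472 , 0.67449691]), 'rotation': array([-2.12760809, -0.01377562,  1.85728431])}
top {'mtx': array([[459.27082358,   0.        , 258.80017008],
       [  0.        , 459.27082358, 187.58656897],
       [  0.        ,   0.        ,   1.        ]]), 'origin': array([ 0.34585542, -0.0197908 ,  1.69202957]), 'rotation': array([-2.97674423,  0.01135246, -1.55418175])}
wrist {'mtx': array([[319.45750871,   0.        , 252.83760199],
       [  0.        , 319.45750871, 190.42420793],
       [  0.        ,   0.        ,   1.        ]]), 'origin': array([ 0.38027303, -0.62083277,  0.38406842]), 'rotation': array([ 2.90201869e+00,  1.12467757e-03, -1.11033937e+00])}
```

View pics/top0.png

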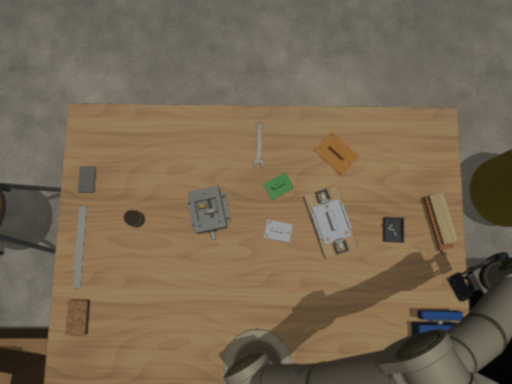

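View pics/scene0.png

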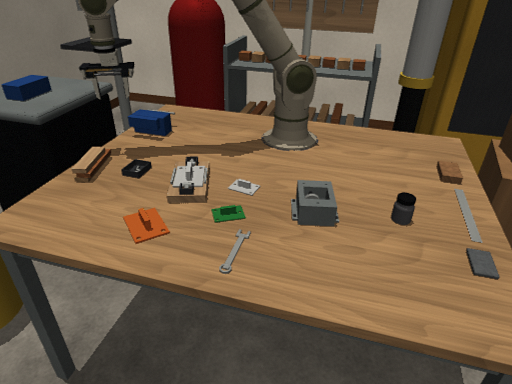

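View pics/wrist0.png

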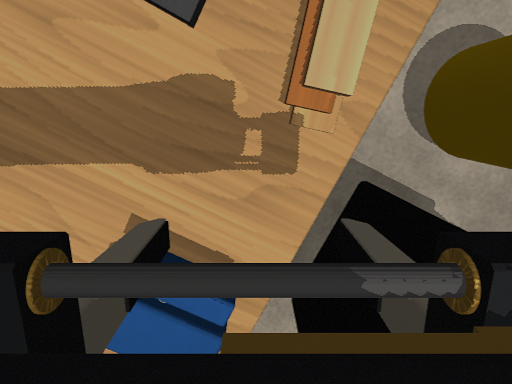

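```bash
cat > h.py <<'E'
import numpy as np, cv2
from scipy.spatial.transform import Rotation as R
from cell import env
def ray(c,uv,z):
    uv=np.atleast_2d(np.array(uv,float)); Rm=R.from_euler('xyz',c['rotation']).as_matrix()
    d=(np.linalg.inv(c['mtx'])@np.c_[uv,np.ones(len(uv))].T).T@Rm.T
    o=np.array(c['origin']); return o+d*((z-o[2])/d[:,2])[:,None]
def proj(c,P):
    Rm=R.from_euler('xyz',c['rotation']).as_matrix()
    p=(np.atleast_2d(P)-c['origin'])@Rm; q=p@np.array(c['mtx']).T; return q[:,:2]/q[:,2:]
E
python3 - <<'E'
import cv2
i=cv2.imread('pics/top0.png')
a=cv2.resize(i[170:270,180:300],None,fx=5,fy=5,interpolation=cv2.INTER_CUBIC)
b=cv2.resize(i[170:270,260:380],None,fx=6,fy=6,interpolation=cv2.INTER_CUBIC)
cv2.imwrite('pics/a.png',a);cv2.imwrite('pics/b.png',b)
E
```

```text
(no output)
```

View pics/a.png

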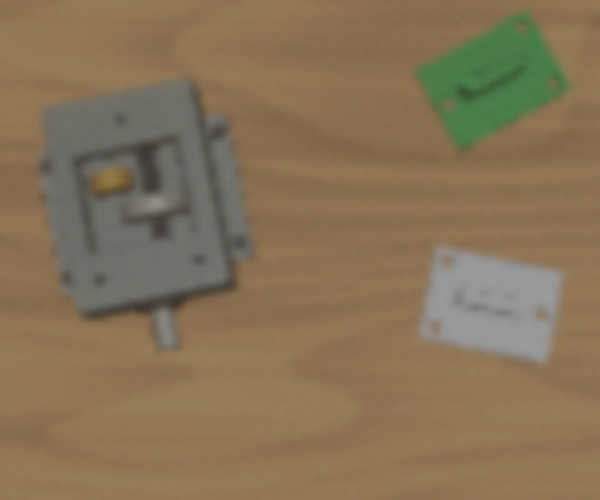

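View pics/b.png

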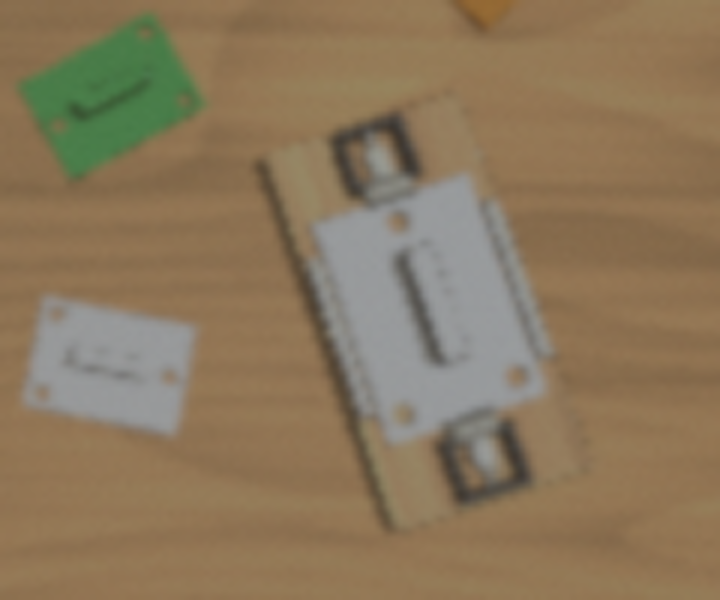

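Top view candidates: orange plate (336,153) and green plate (279,186) are excluded by colour. Of the bare-aluminium ones, (278,231) is small and (330,217) is larger and sits in the stand's catches, so that one is the cover. The gearbox is at (209,210), with its single hole towards the top of the picture, and the shaft (-x) at the bottom.

```bash
python3 - <<'E'
from h import *
c=env.get_calibration('top')
def fit(px,z):
    W=ray(c,px,z)[:,:2]; L=np.array([[-55,36],[-55,-36],[55,0]])/1000
    lc=L-L.mean(0); wc=W-W.mean(0)
    a=np.arctan2((lc[:,0]*wc[:,1]-lc[:,1]*wc[:,0]).sum(),(lc*wc).sum())
    Rm=np.array([[np.cos(a),-np.sin(a)],[np.sin(a),np.cos(a)]])
    t=W.mean(0)-Rm@L.mean(0); print(W,'pos',t,'yaw',a,'res mm',1e3*(L@Rm.T+t-W)); 
    return t,a
f=lambda x,y,X,Y,s:[X+(x+.5)/s-.5,Y+(y+.5)/s-.5]
# which of two is +y? try (left,right)
print('box');fit([f(99,280,180,170,5),f(199,260,180,170,5),f(121,120,180,170,5)],.07)
print('cover');fit([f(403,413,260,170,6),f(516,376,260,170,6),f(400,222,260,170,6)],.036)
E
```

```text
box
[[0.47598772 0.21093451]
 [0.49125408 0.14056288]
 [0.59066296 0.19950581]] pos [0.53720402 0.18761918] yaw 0.21723818252836602 res mm [[-0.25021174 -0.01579729]
 [ 0.00184459  0.04808299]
 [ 0.24836715 -0.03228571]]
cover
[[ 0.43997563 -0.2429703 ]
 [ 0.46309556 -0.31062698]
 [ 0.55482645 -0.24203675]] pos [ 0.50333497 -0.25934399] yaw 0.32576901287856636 res mm [[-0.26927403  0.13083006]
 [-0.34651446 -0.42564541]
 [ 0.61578848  0.29481535]]
```

```bash
cat >> h.py <<'E'
def go(target,yaw,start=None):
    o=env.observe(); p=np.array(o['tool_pos']); Rm=R.from_euler('xyz',o['tool_rot'])
    d=Rm.inv().apply(np.array(target)-p)
    r=(Rm.inv()*R.from_euler('xyz',[np.pi,0,yaw])).as_rotvec()
    print('t',o['time'],'p',p.round(4),'rot',np.round(o['tool_rot'],4),'F',np.round(o['wrist_force'],1),'w',round(o['width']*93,1))
    print('turn/2pi',(r/2/np.pi).round(5),'shift/0.1',(d/.1).round(4))
E
python3 - <<'E'
from h import *
go([.503,-.259,.24],-1.245)
E
```

```text
t 0.15 p [ 0.3216 -0.6494  0.2429] rot [ 3.1415e+00  1.2000e-03 -1.1110e+00] F [0.4 0.2 0.3] w 93.2
turn/2pi [3.000e-05 1.800e-04 2.133e-02] shift/0.1 [-2.6935 -3.3585  0.0322]
```

Call:
{"fn": "apply_moves", "kwargs": {
  "series": [
    [[0, 0, 0, -0.4, -0.48, 0, 93], [0, 0, 0, -0.8, -0.96, 0, 93], [0, 0, 0, -0.8, -1.0, 0, 93]]
  ]
}}

```text
time: 0.52
tool_pos: [0.3789, -0.5288, 0.2437]
tool_rot: [-3.14, 0.002, -1.104]
wrist_force: [0.5, -1.1, 1.1]
width: 1.0
```

Call:
{"fn": "apply_moves", "kwargs": {
  "series": [
    [[0, 0, 0, -0.4, -0.48, 0, 93], [0, 0, 0, -0.8, -0.96, 0, 93], [0, 0, 0, -0.8, -1.0, 0, 93]]
  ]
}}

```text
time: 0.9
tool_pos: [0.4323, -0.4136, 0.2437]
tool_rot: [-3.14, 0.001, -1.105]
wrist_force: [0.4, -0.3, -0.1]
width: 0.995
```

Call:
{"fn": "apply_moves", "kwargs": {
  "series": [
    [[0, 0, 0.01, -0.4, -0.48, 0, 93], [0, 0, 0.021, -0.8, -0.96, 0, 93], [0, 0, 0.021, -0.8, -1.0, 0, 93], [0, 0, 0.021, -0.8, -1.0, 0, 93]]
  ]
}}

```text
time: 1.4
tool_pos: [0.4841, -0.3028, 0.2436]
tool_rot: [3.141, -0.001, -1.243]
wrist_force: [-0.4, -0.6, 0.1]
width: 0.998
```

```bash
python3 - <<'E'
from h import *
go([.503,-.259,.24],-1.245)
cv2.imwrite('pics/w1.png',env.capture('wrist')[:,:,::-1])
E
```

```text
t 1.4 p [ 0.4841 -0.3028  0.2436] rot [ 3.1412e+00 -9.0000e-04 -1.2428e+00] F [-0.4 -0.6  0.1] w 92.8
turn/2pi [ 7.0e-05 -1.4e-04  3.5e-04] shift/0.1 [-0.3539 -0.3202  0.0357]
```

View pics/w1.png

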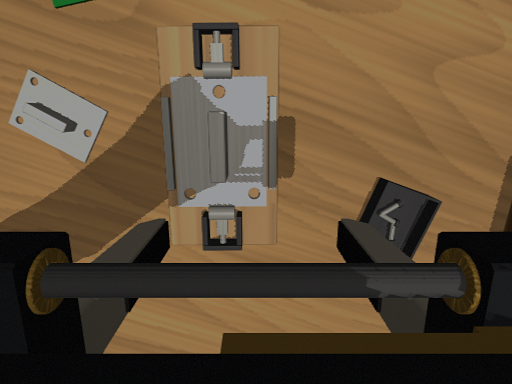

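The wrist view shows the cover in the stand with its single hole at (218,91) and the hole pair at (190,193) and (254,193). The small white look-alike is at upper left (58,115) and the tray is at (400,215).

```bash
python3 - <<'E'
from h import *
i=cv2.imread('pics/w1.png')
cv2.imwrite('pics/w1c.png',cv2.resize(i[70:220,150:290],None,fx=4,fy=4,interpolation=cv2.INTER_CUBIC))
c=env.get_calibration('wrist')
hsv=cv2.cvtColor(i,cv2.COLOR_BGR2HSV)
px=[]
for (x,y) in [(190,193),(254,193),(218,91)]:
    s=(hsv[y-10:y+11,x-10:x+11,1]>70).astype(np.uint8)
    n,l,st,ce=cv2.connectedComponentsWithStats(s); k=l[10,10]; print(st[k],ce[k]+[x-10,y-10]); px.append(ce[k]+[x-10,y-10])
W=ray(c,px,.033)[:,:2]; L=np.array([[-55,36],[-55,-36],[55,0]])/1000
lc=L-L.mean(0); wc=W-W.mean(0)
a=np.arctan2((lc[:,0]*wc[:,1]-lc[:,1]*wc[:,0]).sum(),(lc*wc).sum())
Rm=np.array([[np.cos(a),-np.sin(a)],[np.sin(a),np.cos(a)]])
t=W.mean(0)-Rm@L.mean(0);print('pos',t,'yaw',a,1e3*(L@Rm.T+t-W))
E
```

```text
[ 5  5 11 10 84] [190.13095238 192.78571429]
[ 5  5 11 10 87] [253.65517241 192.44827586]
[  5   5  12  12 115] [218.69565217  91.34782609]
pos [ 0.50230196 -0.26023885] yaw 0.33386938865138177 [[-0.04167056 -0.05735721]
 [ 0.03978742  0.10138248]
 [ 0.00188313 -0.04402527]]
```

View pics/w1c.png

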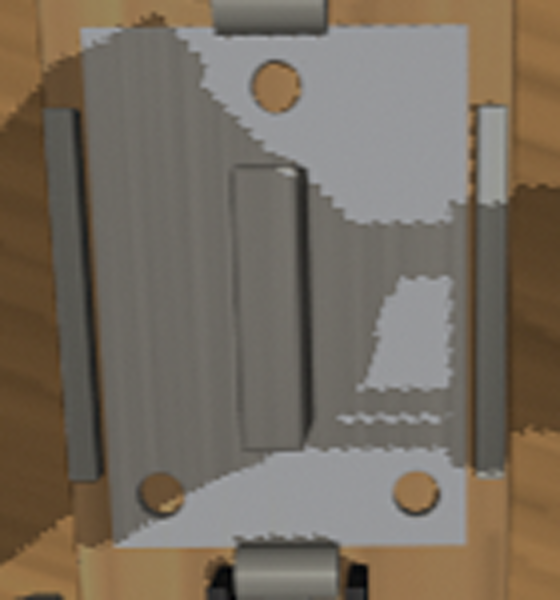

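```bash
python3 - <<'E'
from h import *
go([.5023,-.2602,.066],-1.237)
E
```

```text
t 1.45 p [ 0.4835 -0.3035  0.2436] rot [ 3.1409e+00 -9.0000e-04 -1.2445e+00] F [-0.3  0.4 -0.5] w 92.8
turn/2pi [ 0.00011 -0.00014 -0.00119] shift/0.1 [-0.3514 -0.3185  1.7752]
```

Call:
{"fn": "apply_moves", "kwargs": {
  "series": [
    [[0, 0, -0.001, -0.35, -0.32, 0, 40], [0, 0, -0.001, -0.35, -0.32, 0.4, 40], [0, 0, -0.001, -0.35, -0.32, 0.8, 40], [0, 0, -0.001, -0.35, -0.32, 1.0, 40], [0, 0, -0.001, -0.35, -0.32, 1.0, 40]]
  ]
}}

```text
time: 2.08
tool_pos: [0.5015, -0.26, 0.1422]
tool_rot: [3.139, 0.001, -1.24]
wrist_force: [-0.7, -0.0, 1.1]
width: 0.511
```

```bash
python3 - <<'E'
from h import *
go([.5023,-.2602,.066],-1.237)
cv2.imwrite('pics/w2.png',env.capture('wrist')[:,:,::-1])
E
```

```text
t 2.075 p [ 0.5015 -0.26    0.1422] rot [ 3.1388e+00  1.4000e-03 -1.2395e+00] F [-0.7 -0.   1.1] w 47.5
turn/2pi [ 0.00045  0.00022 -0.0004 ] shift/0.1 [ 0.0059 -0.0091  0.7622]
```

View pics/w2.png

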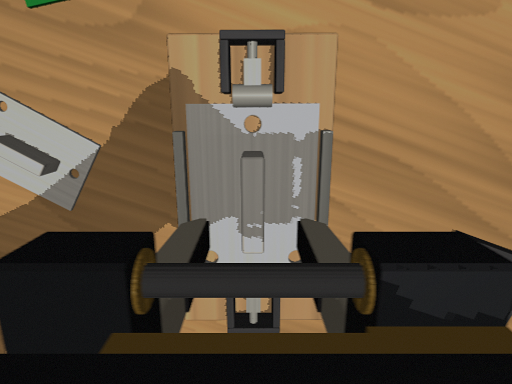

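Jaws straddle the rib symmetrically (rib at column 253, jaws at about 205 and 300), in line with its long axis. I'll descend now.

Call:
{"fn": "apply_moves", "kwargs": {
  "series": [
    [[0, 0, 0, 0, 0, 0.3, 40], [0, 0, 0, 0, 0, 0.5, 40], [0, 0, 0, 0, 0, 0.65, 40], [0, 0, 0, 0, 0, 0.76, 40], [0, 0, 0, 0, 0, 0.76, 40]]
  ]
}}

```text
time: 2.75
tool_pos: [0.503, -0.2582, 0.0674]
tool_rot: [3.141, 0.0, -1.237]
wrist_force: [0.3, 0.4, -0.4]
width: 0.434
```

Call:
{"fn": "apply_moves", "kwargs": {
  "series": [
    [[0, 0, 0, 0, 0, 0, 40], [0, 0, 0, 0, 0, 0, 0], [0, 0, 0, 0, 0, 0, 0], [0, 0, 0, 0, 0, 0, 0], [0, 0, 0, 0, 0, 0, 0]]
  ]
}}

```text
time: 3.38
tool_pos: [0.5033, -0.2582, 0.0679]
tool_rot: [-3.141, -0.0, -1.237]
wrist_force: [0.3, 0.6, 3.0]
width: 0.17
```

Call:
{"fn": "apply_moves", "kwargs": {
  "series": [
    [[0, 0, 0, 0, 0, 0, 0], [0, 0, 0, 0, 0, 0, 0], [0, 0, 0, 0, 0, 0, 0], [0, 0, 0, 0, 0, 0, 0]]
  ]
}}

```text
time: 3.88
tool_pos: [0.5033, -0.2582, 0.0678]
tool_rot: [-3.141, -0.0, -1.237]
wrist_force: [-0.2, -0.8, 5.5]
width: 0.171
```

```bash
python3 - <<'E'
from h import *
go([.5023,-.2602,.066],-1.237)
E
```

```text
t 3.875 p [ 0.5033 -0.2582  0.0678] rot [-3.1413e+00 -4.0000e-04 -1.2367e+00] F [-0.2 -0.8  5.5] w 15.9
turn/2pi [-5.e-05 -7.e-05  5.e-05] shift/0.1 [0.0154 0.0156 0.0184]
```

Call:
{"fn": "apply_moves", "kwargs": {
  "series": [
    [[0, 0, 0, 0, 0, -0.04, 0], [0, 0, 0, 0, 0, -0.08, 0], [0, 0, 0, 0, 0, -0.12, 0], [0, 0, 0, 0, 0, -0.16, 0], [0, 0, 0, 0, 0, -0.2, 0]]
  ]
}}

```text
time: 4.5
tool_pos: [0.5033, -0.2582, 0.0882]
tool_rot: [-3.141, -0.001, -1.237]
wrist_force: [-0.9, 1.0, -4.3]
width: 0.17
```

Call:
{"fn": "apply_moves", "kwargs": {
  "series": [
    [[0, 0, 0, 0, 0, -0.08, 0], [0, 0, 0, 0, 0, -0.16, 0], [0, 0, 0, 0, 0, -0.25, 0], [0, 0, 0, 0, 0, -0.4, 0], [0, 0, 0, 0, 0, -0.4, 0]]
  ]
}}

```text
time: 5.12
tool_pos: [0.5037, -0.2584, 0.1291]
tool_rot: [-3.14, -0.002, -1.237]
wrist_force: [0.4, 0.4, -4.3]
width: 0.166
```

```bash
python3 - <<'E'
from h import *
go([.5023,-.2602,.2],-1.237)
cv2.imwrite('pics/w3.png',env.capture('wrist')[:,:,::-1])
cv2.imwrite('pics/s3.png',cv2.resize(env.capture('scene')[100:280,100:360,::-1],None,fx=3,fy=3,interpolation=cv2.INTER_CUBIC))
E
```

```text
t 5.125 p [ 0.5037 -0.2584  0.1291] rot [-3.1398e+00 -1.7000e-03 -1.2367e+00] F [ 0.4  0.4 -4.3] w 15.4
turn/2pi [-2.8e-04 -2.6e-04  4.0e-05] shift/0.1 [ 0.0134  0.0182 -0.7093]
```

View pics/w3.png

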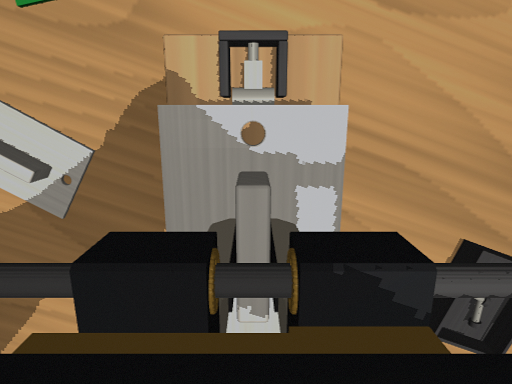

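View pics/s3.png

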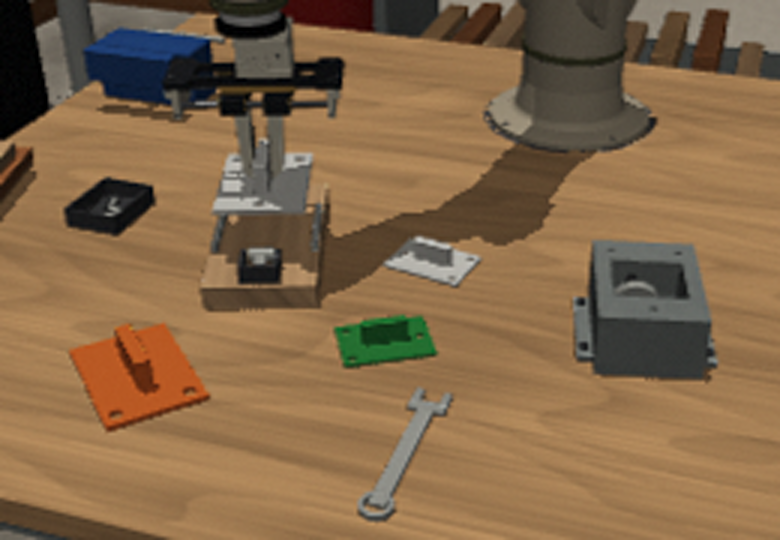

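```bash
python3 - <<'E'
from h import *
go([.537,.188,.2],-1.3536)
E
```

```text
t 5.225 p [ 0.5032 -0.2581  0.1279] rot [-3.1412e+00 -4.0000e-04 -1.2366e+00] F [-0.2  0.2 -4.7] w 15.8
turn/2pi [-7.000e-05 -7.000e-05  1.862e-02] shift/0.1 [-4.1029 -1.7832 -0.7219]
```

Call:
{"fn": "apply_moves", "kwargs": {
  "series": [
    [[0, 0, 0, 0, 0, -0.3, 0], [0, 0, 0, 0, 0, -0.6, 0], [0, 0, 0, -0.3, 0, -0.9, 0], [0, 0, 0, -0.65, 0, -0.9, 0], [0, 0, 0, -1.0, 0, -0.9, 0]]
  ]
}}

```text
time: 5.85
tool_pos: [0.4697, -0.1627, 0.2176]
tool_rot: [-3.142, 0.0, -1.237]
wrist_force: [0.7, 0.9, -4.9]
width: 0.173
```

Call:
{"fn": "apply_moves", "kwargs": {
  "series": [
    [[0, 0, 0, -0.35, 0, 0, 0], [0, 0, 0, -0.7, 0, 0, 0], [0, 0, 0, -1.0, 0, 0, 0]]
  ]
}}

```text
time: 6.22
tool_pos: [0.4367, -0.0679, 0.2173]
tool_rot: [3.141, 0.0, -1.236]
wrist_force: [-0.8, 0.5, -5.0]
width: 0.172
```

```bash
python3 - <<'E'
from h import *
go([.475,.178,.22],-1.3536)
E
```

```text
t 6.225 p [ 0.4367 -0.0679  0.2173] rot [ 3.1409e+00  4.0000e-04 -1.2361e+00] F [-0.8  0.5 -5. ] w 16.0
turn/2pi [1.10e-04 5.00e-05 1.87e-02] shift/0.1 [-2.1968 -1.1698 -0.0268]
```

Call:
{"fn": "apply_moves", "kwargs": {
  "series": [
    [[0, 0, 0.009, -0.35, -0.2, 0, 0], [0, 0, 0.0187, -0.7, -0.4, 0, 0], [0, 0, 0.0187, -1.0, -0.6, 0, 0], [0, 0, 0.0187, -1.0, -0.6, 0, 0]]
  ]
}}

```text
time: 6.72
tool_pos: [0.4619, 0.0479, 0.2173]
tool_rot: [-3.141, 0.001, -1.349]
wrist_force: [-0.5, -0.8, -3.9]
width: 0.172
```

```bash
python3 - <<'E'
from h import *
go([.475,.178,.22],-1.3536)
E
```

```text
t 6.725 p [0.4619 0.0479 0.2173] rot [-3.1413e+00  8.0000e-04 -1.3494e+00] F [-0.5 -0.8 -3.9] w 16.0
turn/2pi [-4.0e-05  1.3e-04  6.6e-04] shift/0.1 [-1.2405 -0.4139 -0.0262]
```

Call:
{"fn": "apply_moves", "kwargs": {
  "series": [
    [[0, 0, 0.0007, -0.4, -0.15, 0, 0], [0, 0, 0.0007, -0.8, -0.3, 0, 0], [0, 0, 0.0007, -1.0, -0.4, 0, 0], [0, 0, 0.0007, -1.0, -0.4, 0, 0]]
  ]
}}

```text
time: 7.22
tool_pos: [0.4791, 0.1519, 0.2172]
tool_rot: [3.141, -0.0, -1.357]
wrist_force: [0.5, -0.2, -4.1]
width: 0.168
```

Call:
{"fn": "apply_moves", "kwargs": {
  "series": [
    [[0, 0, 0, -0.24, 0, 0, 0], [0, 0, 0, -0.24, 0, 0, 0], [0, 0, 0, -0.24, 0, 0, 0]]
  ]
}}

```text
time: 7.6
tool_pos: [0.4738, 0.1729, 0.2175]
tool_rot: [3.141, -0.001, -1.36]
wrist_force: [0.4, -0.0, -3.7]
width: 0.169
```

```bash
python3 - <<'E'
from h import *
go([.537,.188,.14],-1.3536)
cv2.imwrite('pics/w4.png',env.capture('wrist')[:,:,::-1])
cv2.imwrite('pics/t4.png',cv2.resize(env.capture('top')[160:260,160:290,::-1],None,fx=6,fy=6,interpolation=cv2.INTER_CUBIC))
E
```

```text
t 7.6 p [0.4738 0.1729 0.2175] rot [ 3.1408e+00 -9.0000e-04 -1.3602e+00] F [ 0.4 -0.  -3.7] w 15.7
turn/2pi [ 0.00013 -0.00015 -0.00104] shift/0.1 [-0.0161 -0.6504  0.7742]
```

View pics/w4.png

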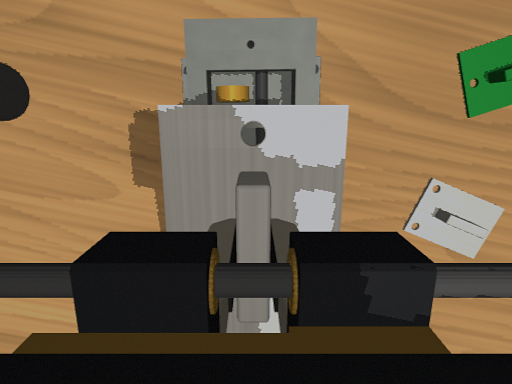

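View pics/t4.png

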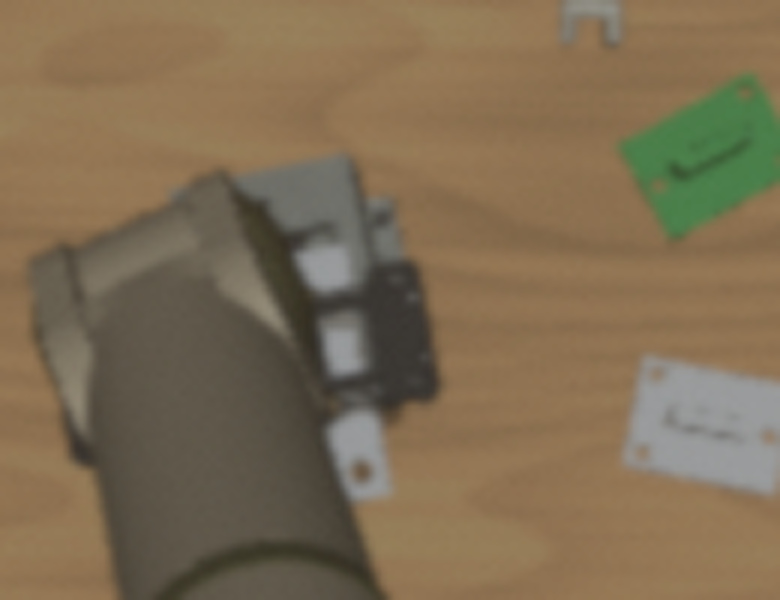

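Wrist view: box_hole2 at (251,44), casing far edge from (185,19) to (316,17), cover_hole2 at (253,133), plate far edge from (160,106) to (348,105). Top view: cover_hole1 is visible at crop (361,472).

```bash
python3 - <<'E'
from h import *
i=cv2.imread('pics/w4.png'); c=env.get_calibration('wrist'); tc=env.get_calibration('top')
o=env.observe();p=np.array(o['tool_pos']);y=o['tool_rot'][2];print(p,o['tool_rot'])
g=cv2.cvtColor(i,cv2.COLOR_BGR2GRAY)
def dark(x,y,h,t):
    s=(g[y-h:y+h+1,x-h:x+h+1]<t).astype(np.uint8); n,l,st,ce=cv2.connectedComponentsWithStats(s);k=l[h,h];print(st[k]);return ce[k]+[x-h,y-h]
print(g[38:51,244:258]);
hb=dark(251,44,7,75); print(hb,ray(c,hb,.07))
zt=p[2]-.0378
# cover hole 2: fit edges
for u in [(253,133)]:
    W=ray(c,u,zt+.003)[0]; print('coverhole2',W)
for pts,z in(([(185.,18.5),(316,17)],.07),([(160,106),(348,105)],zt+.006)):
    q=ray(c,pts,z); d=q[0]-q[1]; print('edge',q[:,:2],'len',np.linalg.norm(d),'yaw',np.arctan2(d[1],d[0])-np.pi/2)
t=[160+(361.5)/6-.5,160+472.5/6-.5]; print('coverhole1 top',ray(tc,t,zt+.003))
# predicted from TCP
yc=y+np.pi/2-np.pi*0; yc=y+np.pi/2
ex=np.array([np.cos(yc),np.sin(yc)]);ey=np.array([-ex[1],ex[0]])
print('yaw cover pred',yc,'h2',p[:2]+.055*ex,'h1',p[:2]-.055*ex-.036*ey)
cv2.imwrite('pics/w4c.png',cv2.resize(i[0:160,150:360],None,fx=3.5,fy=3.5,interpolation=cv2.INTER_CUBIC))
E
```

```text
[0.47396015 0.17322138 0.21758489] [ 3.14124701e+00 -6.46957639e-04 -1.36028897e+00]
[[126 127 127 126 126 127 127 127 126 126 126 126 126 127]
 [129 128 129 129 130 130 129 130 130 130 130 130 129 129]
 [130 131 131 132 116  97  76  90 113 128 131 130 130 130]
 [130 130 132 114  78  43  27  25  47  96 125 132 131 129]
 [129 130 126  89  46  38  38  37  35  48 115 132 130 130]
 [131 131 116  68  36  38  41  40  38  41  95 125 131 129]
 [131 132 108  61  35  40  40  38  39  33  96 127 131 131]
 [131 130 117  69  37  37  39  40  37  42 106 129 131 130]
 [130 131 123  90  51  37  40  38  37  53 108 128 130 130]
 [131 130 131 125  83  45  39  37  62 105 129 133 130 129]
 [130 128 130 132 122  98  78  71 103 127 131 130 129 129]
 [127 129 129 130 131 132 133 132 132 130 129 127 128 128]
 [126 127 126 126 126 127 126 127 126 127 125 126 127 126]]
[ 3  4  7  8 42]
[250.26190476  44.0952381 ] [[0.59178635 0.20014183 0.07      ]]
coverhole2 [0.52733632 0.18414494 0.18278489]
edge [[0.59959361 0.25665176]
 [0.62327247 0.15160878]] len 0.10767877068948745 yaw 0.22171479119827286
edge [[0.53094878 0.23471148]
 [0.55206008 0.13860098]] len 0.0984018044585265 yaw 0.21622271188963005
coverhole1 top [[0.42658169 0.12658932 0.18278489]]
yaw cover pred 0.21050736003983683 h2 [0.52774603 0.18471397] h1 [0.42769669 0.1265235 ]
```

View pics/w4c.png

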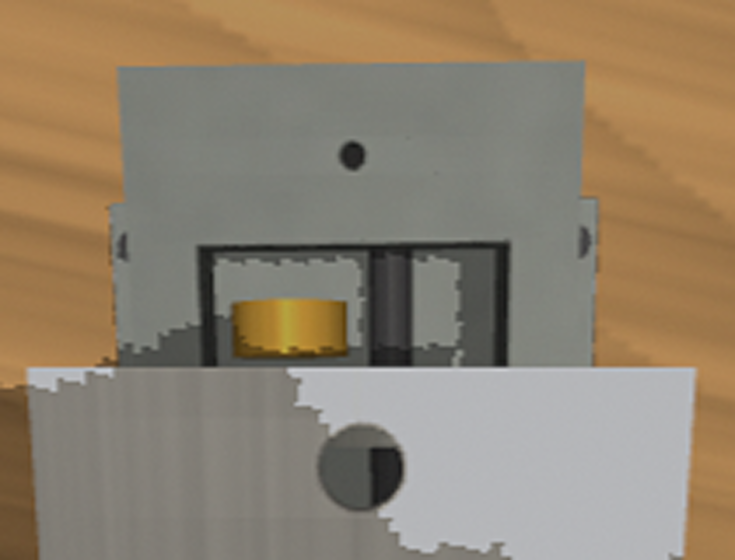

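```bash
python3 - <<'E'
from h import *
c=env.get_calibration('wrist')
for pts,z in(([(183.7,18.9),(316.6,17.2)],.07),([(157.5,104.6),(348.4,104.6)],.1858)):
    q=ray(c,pts,z); d=q[0]-q[1]; print('edge',q.mean(0)[:2],'len',np.linalg.norm(d),'yaw',np.arctan2(d[1],d[0])-np.pi/2)
go([.5384,.1882,.145],-1.3538)
E
```

```text
edge [0.61115247 0.20436873] len 0.10926455149072127 yaw 0.22293574661484516
edge [0.5418377  0.18727127] len 0.09984493543857922 yaw 0.21108353942261648
t 7.7 p [0.474  0.1732 0.2176] rot [ 3.1412e+00 -6.0000e-04 -1.3603e+00] F [-0.1 -1.2 -3.8] w 15.6
turn/2pi [ 6.00e-05 -1.00e-04 -1.03e-03] shift/0.1 [-0.0123 -0.6617  0.7256]
```

Call:
{"fn": "apply_moves", "kwargs": {
  "series": [
    [[0, 0, -0.0015, -0.01, -0.35, 0, 0], [0, 0, -0.0015, -0.01, -0.66, 0.2, 0], [0, 0, -0.0015, -0.01, -0.66, 0.5, 0], [0, 0, -0.0015, -0.01, -0.66, 0.72, 0], [0, 0, -0.0015, -0.01, -0.66, 0.72, 0]]
  ]
}}

```text
time: 8.32
tool_pos: [0.5374, 0.1883, 0.1441]
tool_rot: [3.138, -0.001, -1.35]
wrist_force: [-0.2, 0.0, -4.2]
width: 0.168
```

```bash
python3 - <<'E'
from h import *
go([.5384,.1882,.118],-1.3525)
w=env.capture('wrist')[:,:,::-1]; t=env.capture('top')[:,:,::-1]; s=env.capture('scene')[:,:,::-1]
for n,i in zip('wts',(w,t,s)): cv2.imwrite(f'pics/{n}5.png',i)
cv2.imwrite('pics/w5c.png',cv2.resize(w[60:230,150:360],None,fx=3.5,fy=3.5,interpolation=cv2.INTER_CUBIC))
cv2.imwrite('pics/t5c.png',cv2.resize(t[180:250,180:270],None,fx=8,fy=8,interpolation=cv2.INTER_CUBIC))
cv2.imwrite('pics/s5c.png',cv2.resize(s[120:240,260:370],None,fx=5,fy=5,interpolation=cv2.INTER_CUBIC))
E
```

```text
t 8.325 p [0.5374 0.1883 0.1441] rot [ 3.1381e+00 -1.0000e-03 -1.3501e+00] F [-0.2  0.  -4.2] w 15.6
turn/2pi [ 0.00056 -0.00017  0.00038] shift/0.1 [ 0.0031 -0.0103  0.2614]
```

View pics/w5c.png

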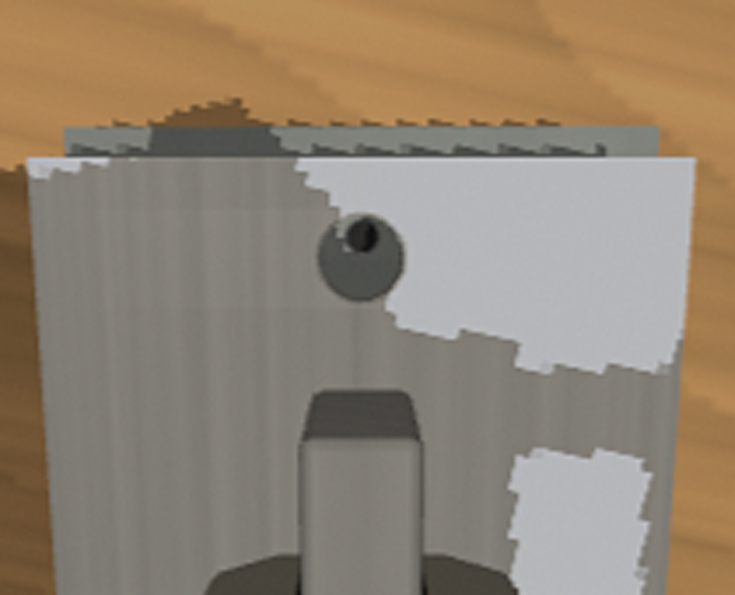

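View pics/t5c.png

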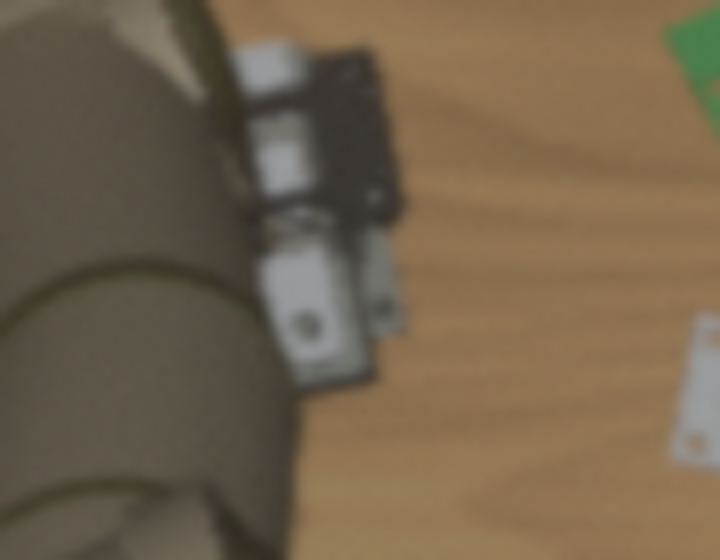

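View pics/s5c.png

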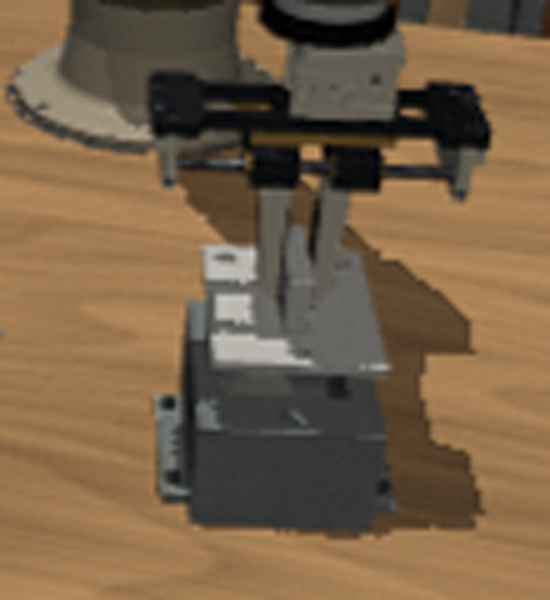

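```bash
python3 - <<'E'
from h import *
c=env.get_calibration('wrist'); tc=env.get_calibration('top')
z=.1441-.0378
f=lambda x,y,X,Y,s:[X+(x+.5)/s-.5,Y+(y+.5)/s-.5]
A=ray(c,f(362,236,150,60,3.5),.07)[0]; B=ray(c,f(361,257,150,60,3.5),z+.006)[0]
print('box2',A,'cover2 (top rim)',B,'diff mm',1e3*(A-B)[:2])
i=cv2.imread('pics/w5.png');g=cv2.cvtColor(i,cv2.COLOR_BGR2GRAY);print(g[119:149,238:268:1])
t=cv2.imread('pics/t5.png');print(cv2.cvtColor(t,cv2.COLOR_BGR2GRAY)[213:228,211:226])
print('expected box1 px',proj(tc,[.4913,.1406,.07]),'h1 cover px pred')
go([.5384,.1882,.118],-1.3525)
E
```

```text
box2 [0.59341612 0.20112974 0.07      ] cover2 (top rim) [0.59201693 0.20101279 0.1123    ] diff mm [1.39919111 0.11695295]
[[126 127 129 129 130 129 125 124 135 172 184 184 184 183 182 183 183 184
  183 183 182 183 182 182 182 183 182 182 183 182]
 [130 130 132 132 132 132 132 132 128 170 185 182 182 175 170 172 172 180
  184 184 183 183 183 183 182 183 182 182 182 183]
 [129 130 131 131 133 134 132 131 129 170 172 149 136 134 133 127 121 121
  134 155 171 181 183 182 183 182 183 182 182 182]
 [127 131 131 131 133 133 133 131 128 144 142 133 132 125 115  83  65  72
   88 104 133 149 174 184 184 182 182 182 182 182]
 [128 129 131 131 134 134 133 112 109 127 132 129 112  80  59  46  46  50
   65  78  77  96 136 174 185 182 183 183 182 182]
 [129 129 131 132 134 128 102 105 128 134 132 108  71  43  38  41  41  29
   36  63  79  78  99 134 166 181 184 183 182 183]
 [129 130 131 133 134 115  89  78 110 132 121  82  44  39  41  43  39  24
   15  52  77  82  80  77 130 174 185 183 182 182]
 [129 130 132 133 117  93  82  77 120 137 108  59  39  41  41  43  28  18
   17  33  69  81  81  79  
[... 3256 characters left out ...]
2 145 130 114  99  85]
 [ 71  67  70  98 128 132 119 105 105 133 145 135 121 106  88]
 [ 74  71  69  86 121 139 133 124 126 142 148 136 121 108  87]
 [ 73  69  67  75 105 133 145 146 145 148 145 133 120 110  93]
 [ 74  69  68  67  86 121 140 143 141 134 127 121 116 111  95]
 [ 73  71  69  65  72  96 114 117 111 108 111 114 113 107  93]
 [ 71  72  69  67  68  83 102 108 104 104 106 103 100  90  77]
 [ 72  71  68  66  66  75  92  96  90  84  79  76  73  70  68]]
expected box1 px [[219.38992898 221.58688603]] h1 cover px pred
t 8.475 p [0.5388 0.1894 0.1465] rot [-3.1405e+00  1.0000e-04 -1.3497e+00] F [ 0.1  0.6 -3.4] w 16.1
turn/2pi [-1.8e-04  1.0e-05  4.5e-04] shift/0.1 [0.0108 0.0064 0.2849]
```

Call:
{"fn": "apply_moves", "kwargs": {
  "series": [
    [[0, 0, 0, 0, 0, 0.1, 0], [0, 0, 0, 0, 0, 0.18, 0], [0, 0, 0, 0, 0, 0.18, 0], [0, 0, 0, 0, 0, 0.18, 0], [0, 0, 0, 0, 0, 0.18, 0]]
  ]
}}

```text
time: 9.1
tool_pos: [0.5383, 0.1897, 0.1278]
tool_rot: [-3.141, 0.0, -1.349]
wrist_force: [0.1, -0.8, -4.6]
width: 0.168
```

Call:
{"fn": "apply_moves", "kwargs": {
  "series": [
    [[0, 0, 0, 0, 0, 0, 0], [0, 0, 0, 0, 0, 0, 0], [0, 0, 0, 0, 0, 0, 0], [0, 0, 0, 0, 0, 0, 0]]
  ]
}}

```text
time: 9.6
tool_pos: [0.5382, 0.1896, 0.1276]
tool_rot: [3.142, -0.0, -1.349]
wrist_force: [0.2, 0.3, -4.1]
width: 0.17
```

```bash
cat > look.py <<'E'
import sys
from h import *
k=sys.argv[1]
go([.5384,.1882,.118],-1.3525)
cw=env.get_calibration('wrist')
w=env.capture('wrist')[:,:,::-1]; t=env.capture('top')[:,:,::-1]; s=env.capture('scene')[:,:,::-1]
print(env.observe()['tool_pos'])
for n,i in zip('wts',(w,t,s)): cv2.imwrite(f'pics/{n}{k}.png',i)
a=cv2.resize(w[90:160,200:300],None,fx=8,fy=8,interpolation=cv2.INTER_CUBIC)
cv2.imwrite(f'pics/w{k}c.png',a)
a=cv2.resize(t[195:240,195:245],None,fx=10,fy=10,interpolation=cv2.INTER_CUBIC)
b=cv2.resize(s[150:220,290:350],None,fx=6,fy=6,interpolation=cv2.INTER_CUBIC)
b=cv2.resize(b,(a.shape[1]*3//5,a.shape[0]))
cv2.imwrite(f'pics/ts{k}.png',np.hstack([a,b]))
E
python3 look.py 6
```

```text
t 9.6 p [0.5382 0.1896 0.1276] rot [ 3.1415 -0.     -1.3491] F [ 0.2  0.3 -4.1] w 15.8
turn/2pi [ 1.0e-05 -1.0e-05  5.4e-04] shift/0.1 [0.0141 0.0011 0.0961]
[0.53817032 0.18961956 0.12758885]
```

View pics/w6c.png

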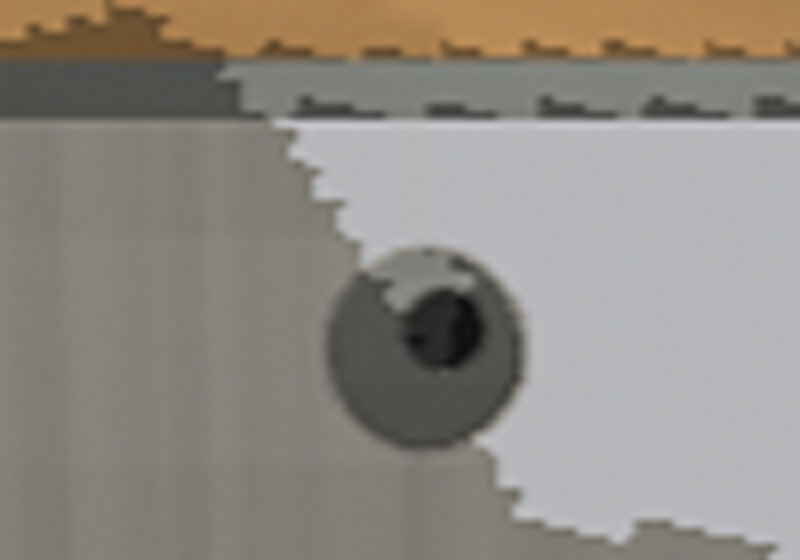

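View pics/ts6.png

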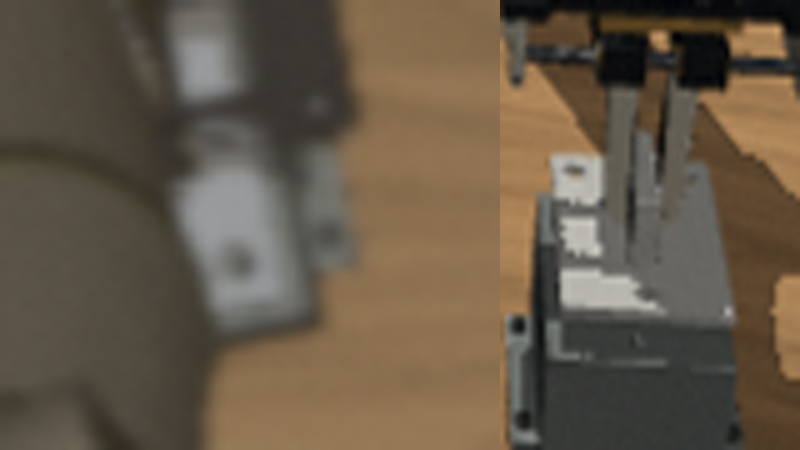

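```bash
python3 - <<'E'
from h import *
c=env.get_calibration('wrist'); tc=env.get_calibration('top')
p=np.array(env.observe()['tool_pos']); z=p[2]-.0378
f=lambda x,y,X,Y,s:[X+(x+.5)/s-.5,Y+(y+.5)/s-.5]
A=ray(c,f(443,328,200,90,8),.07)[0]; B=ray(c,f(427,347,200,90,8),z+.006)[0]
yb=.2205;ex=np.array([np.cos(yb),np.sin(yb)]);ey=np.array([-ex[1],ex[0]])
d=(A-B)[:2]*1e3;print(A,B,'hole2 need along x,y mm',d@ex,d@ey)
# edges: far edge of box y~59 , plate ~121 (crop) at x=427
A=ray(c,f(427,60,200,90,8),.07)[0]; B=ray(c,f(427,121,200,90,8),z+.006)[0]
d=(A-B)[:2]*1e3;print('edge diff (want 5)',d@ex)
# top: cover hole1
i=cv2.imread('pics/t6.png');g=cv2.cvtColor(i,cv2.COLOR_BGR2GRAY).astype(int);print(g[214:228,210:228])
C=ray(tc,f(238,259,195,195,10),z+.003)[0]; bx=np.array([.4913,.1406]); d=(bx-C[:2])*1e3
print('hole1 top',C,'need vs box (top initial)',d@ex,d@ey)
E
```

```text
[0.5917732  0.20002637 0.07      ] [0.59164657 0.20126919 0.09578885] hole2 need along x,y mm -0.14825899021509467 -1.2404247410284805
edge diff (want 5) 4.992085150357252
[[ 52  62  86 116 141 151 154 154 154 154 149 133 114  93  82  94 108 111]
 [ 55  61  91 127 146 154 154 154 153 154 151 136 119 100  85  97 111 113]
 [ 63  59  85 128 150 154 155 154 154 153 151 138 122 107  88  97 107 107]
 [ 68  63  78 121 146 154 155 153 153 153 150 140 123 108  89  90  96  91]
 [ 72  65  71 103 135 151 154 149 148 149 150 146 130 112  93  87  87  80]
 [ 71  69  68  86 123 146 147 135 126 131 143 146 133 116  95  82  91  89]
 [ 72  69  68  75 104 133 137 124 111 109 130 144 135 121 101  85  96 104]
 [ 71  70  67  68  86 119 130 120 105  96 121 141 137 123 108  87  93 108]
 [ 70  69  68  66  75 104 127 129 117 114 132 146 139 124 110  89  82  99]
 [ 70  70  66  65  71  97 132 143 142 141 148 151 143 127 111  92  84 101]
 [ 72  70  66  65  65  90 129 145 146 144 143 141 135 122 110  95  84 103]
 [ 70  69  66  65  64  81 117 131 128 124 117 113 115 114 106  94  81  98]
 [ 72  68  67  64  61  70  91 111 113 110 105 102 103  99  90  78  73  95]
 [ 72  68  66  65  62  62  77  94  97  91  84  79  76  74  72  68  75  96]]
hole1 top [0.49317432 0.14210363 0.09278885] need vs box (top initial) -2.157807915728222 -1.0572774794324729
```

Call:
{"fn": "apply_moves", "kwargs": {
  "series": [
    [[0, 0, 0, 0.011, 0.003, 0, 0], [0, 0, 0, 0.011, 0.003, 0.03, 0], [0, 0, 0, 0.011, 0.003, 0.06, 0], [0, 0, 0, 0.011, 0.003, 0.085, 0], [0, 0, 0, 0.011, 0.003, 0.085, 0]]
  ]
}}

```text
time: 10.38
tool_pos: [0.538, 0.1885, 0.1188]
tool_rot: [3.141, -0.0, -1.349]
wrist_force: [-0.5, 0.1, -4.3]
width: 0.166
```

Call:
{"fn": "apply_moves", "kwargs": {
  "series": [
    [[0, 0, 0, 0, 0, 0, 0], [0, 0, 0, 0, 0, 0, 0], [0, 0, 0, 0, 0, 0, 0], [0, 0, 0, 0, 0, 0, 0]]
  ]
}}

```text
time: 10.88
tool_pos: [0.5382, 0.1885, 0.1191]
tool_rot: [-3.142, -0.0, -1.349]
wrist_force: [-0.5, 0.1, -4.2]
width: 0.168
```

```bash
python3 look.py 7
```

```text
t 10.875 p [0.5382 0.1885 0.1191] rot [-3.1415 -0.     -1.349 ] F [-0.5  0.1 -4.2] w 15.7
turn/2pi [-1.0e-05 -0.0e+00  5.5e-04] shift/0.1 [ 0.0035 -0.0016  0.0115]
[0.53814686 0.18846546 0.1191088 ]
```

View pics/w7c.png

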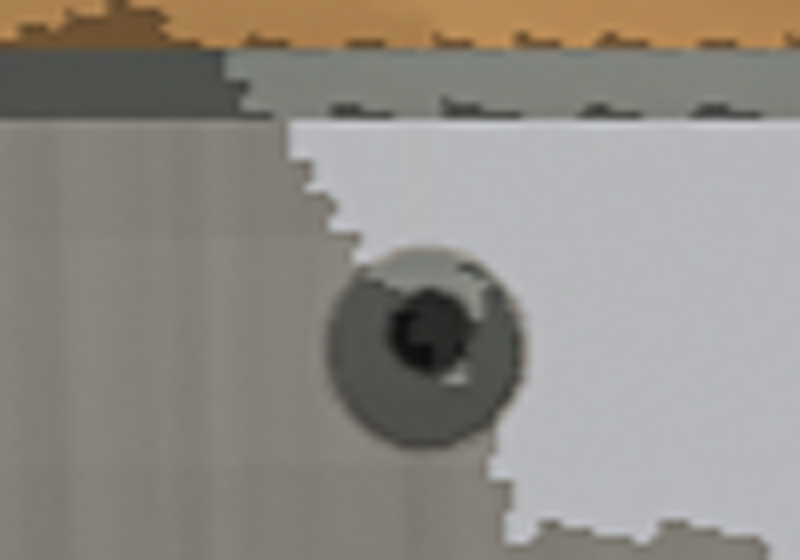

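View pics/w7.png

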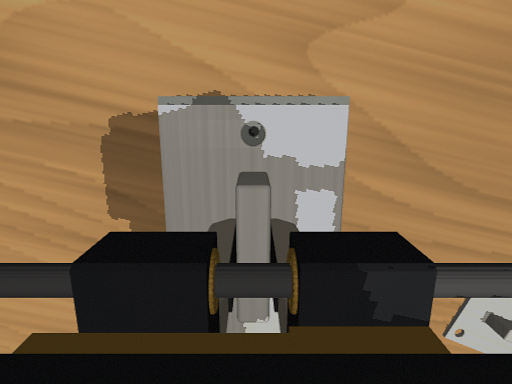

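View pics/ts7.png

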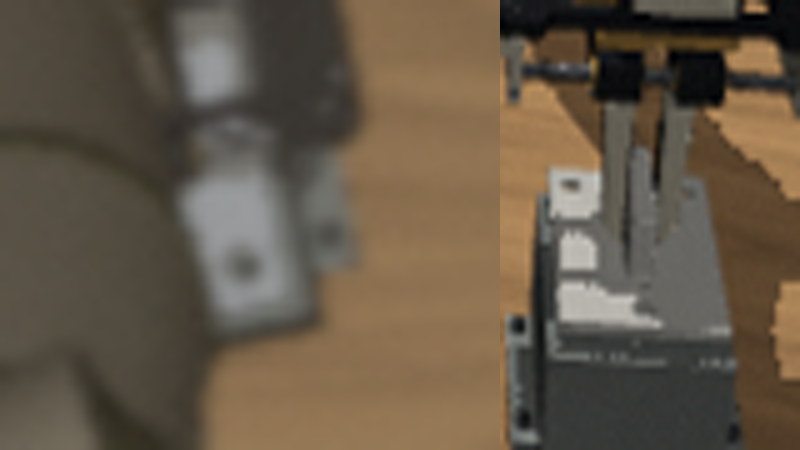

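```bash
python3 - <<'E'
from h import *
c=env.get_calibration('wrist'); tc=env.get_calibration('top');sc=env.get_calibration('scene')
p=np.array(env.observe()['tool_pos']); z=p[2]-.0378;print('underside',z)
f=lambda x,y,X,Y,s:[X+(x+.5)/s-.5,Y+(y+.5)/s-.5]
yb=.2205;ex=np.array([np.cos(yb),np.sin(yb)]);ey=np.array([-ex[1],ex[0]])
A=ray(c,f(430,330,200,90,8),.07)[0]; B=ray(c,f(427,347,200,90,8),z+.006)[0]
d=(A-B)[:2]*1e3;print('hole2 need',d@ex,d@ey)
A=ray(c,f(427,48,200,90,8),.07)[0]; B=ray(c,f(427,120,200,90,8),z+.006)[0]
print('edge diff (want 5)',((A-B)[:2]*1e3)@ex)
C=ray(tc,f(243,263,195,195,10),z+.003)[0]
for b in(np.array([.4913,.1406]),):
    d=(b-C[:2])*1e3; print('hole1 top need',d@ex,d@ey)
i=cv2.imread('pics/t7.png');g=cv2.cvtColor(i,cv2.COLOR_BGR2GRAY).astype(int);print(g[216:226,213:225])
# scene: initial box holes vs cover hole1 now
a=cv2.imread('pics/scene0.png');b=cv2.imread('pics/s7.png')
cr=lambda i:cv2.resize(i[170:215,290:345],None,fx=7,fy=7,interpolation=cv2.INTER_CUBIC)
cv2.imwrite('pics/s7c.png',np.hstack([cr(a),cr(b)]))
E
```

```text
underside 0.08130879598301671
hole2 need 0.16652079418329324 -0.22953760272309928
edge diff (want 5) 5.3731515606853115
hole1 top need -1.36862885383088 -0.2687903601085467
[[106 138 150 153 153 153 155 154 147 126 105  88]
 [ 94 127 147 152 154 154 154 154 149 128 109  90]
 [ 77 108 138 152 153 151 151 152 149 131 111  92]
 [ 73  98 133 149 146 136 134 143 145 131 113  94]
 [ 68  89 126 142 133 117 113 123 139 135 119  99]
 [ 66  77 110 132 124 105  91 102 133 141 124 106]
 [ 65  70  97 129 130 114 100 112 138 144 128 110]
 [ 63  65  88 124 141 135 130 137 148 147 130 111]
 [ 64  63  79 115 140 146 143 144 144 140 122 110]
 [ 64  62  73 104 131 140 132 126 120 118 112 106]]
```

View pics/s7c.png

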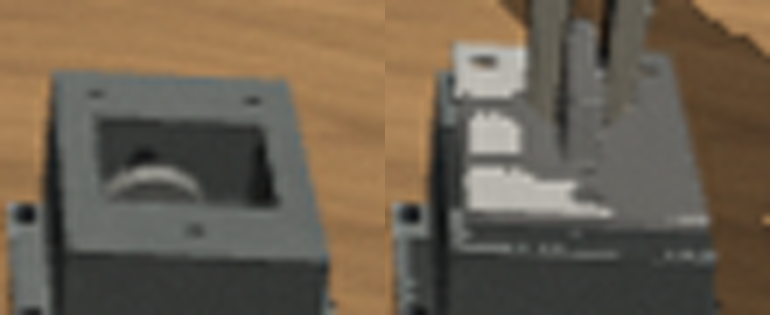

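```bash
python3 - <<'E'
from h import *
sc=env.get_calibration('scene'); z=.0813
f=lambda x,y,X=290,Y=170,s=7:[X+(x+.5)/s-.5,Y+(y+.5)/s-.5]
yb=.2205;ex=np.array([np.cos(yb),np.sin(yb)]);ey=np.array([-ex[1],ex[0]])
for n,b,q in(('h1',(97,94),(100,62)),('h0',(253,100),(267,66))):
    A=ray(sc,f(*b),.07)[0];B=ray(sc,f(*q),z+.0045)[0];d=(A-B)[:2]*1e3;print(n,A,B,'need',d@ex,d@ey)
E
```

```text
h1 [0.49518431 0.14065161 0.07      ] [0.49300702 0.14026472 0.0858    ] need 2.209189914717941 -0.09869315671501556
h0 [0.47857482 0.21023938 0.07      ] [0.47317084 0.21409344 0.0858    ] need 4.430185536320121 -4.942698508968052
```

The wrist view looks almost straight down, and the threaded hole sits wholly inside cover_hole2 with parallel edges. Other views agree to within their accuracy, so I'm handing in.

```bash
python3 - <<'E'
from h import *
go([.5384,.1882,.119],-1.349); print(np.abs(env.observe()['qvel']).max())
print(env.finish_job()); go([.5384,.1882,.119],-1.349)
E
```

```text
t 11.025 p [0.5381 0.1885 0.1191] rot [ 3.1416 -0.     -1.3491] F [-0.2  0.3 -3.7] w 15.5
turn/2pi [ 0.e+00 -0.e+00 -2.e-05] shift/0.1 [ 0.0031 -0.0019  0.0011]
0.0015358712957707008
the job is handed in; nothing more can be done
None
the job is handed in; nothing more can be done
```

I gripped the large bare-aluminium cover by its rib, pulled it straight up out of the catches and carried it over the gearbox. It was still held there, hovering and at rest, when I handed the job in at about 11 s. No verdict was reported.

| Last check | Result |
|---|---|
| cover_hole2 against its threaded hole (close wrist view, nearly straight down) | About 0.2 mm off in x and in y; the threaded hole is wholly in view |
| Far edges of cover and casing | Parallel, with their offset about 0.4 mm from nominal |
| Underside above the casing | About 11 mm, worked out from the tool height and the height at the grasp |
| Hand | Vertical and still, fingers at about 15.6 mm on the 16 mm rib |
| Wrist force | About 4 N, close to the cover's weight, so no sign of touching the gearbox |

**Checks that disagreed:**
- **cover_hole1:** the distant cameras differed along x. The top view put it 1.4 mm off one way and the scene view 2.2 mm off the other. I trusted the wrist view, which falls between them.
- **cover_hole0:** it was in shadow and partly hidden by a finger. The scene view suggested an error of 4 to 5 mm, which I discounted because the hole was too poorly visible to measure. Its alignment therefore rests on the other two holes and the parallel edges.

I never checked the bystanders directly at the end. The arm's path stayed clear of them and I saw no unexpected contact forces.

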